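Slide the instrument neck out over the carving bench's end and hold it down

ROBOT

A 6-joint arm with a two-finger parallel gripper is mounted at the origin on the work surface. World frame = base frame: x ahead of the robot, y to its left, z up, the work surface at z = 0. Lengths are in m, angles in rad, forces in N, time in s.
With the tool pointing down it reaches from about 0.3 to 0.85 m from the base axis. Payload 4.2 kg.
Tool frame: the origin (TCP) lies midway between the tips of the shut fingers; the grasp point (between the pads) lies r.hold_point_z behind it (r.hold_point_z is the distance from the TCP to the grasp point, in m); z points along the fingers, y is the line along which they close (so a half turn about z gives the same grasp; the last joint's range is limited). The gripper opens to 91 mm and grips with 3 to 60 N. Pads are 32 mm wide; open, the fingers measure 118 mm over their backs; the gripper's body (76 mm by 178 mm) begins 60 mm behind the grasp point.
Start: joints at [1.255, 0.32, 1.565, -0, 1.257, -0.02], TCP at [0.168, 0.55, 0.214] pointing down, gripper open.
Joint ranges: [-3.11, 3.11], [-0.84, 2.01], [0.21, 2.61], [-1.34, 4.49], [0.05, 2.63], [-2.56, 2.56]. Speed limits (rad/s): [2.57, 2.57, 3.14, 3.14, 3.14, 3.14].

INTERFACE

Orientations are given as a unit quaternion [w, x, y, z].
In Python, from cell import r gives the robot as it stands. The module is installed in compiled form; this text tells all that it offers.
- The arm moves only by the tool shift_gripper, called after ">>>" as name(argument=value, ...) on one line, values as JSON. Schema: {"type":"object","properties":{"offsets":{"type":"array","items":{"type":"number"},"minItems":4,"maxItems":32},"jaw":{"type":"number"},"grip_force":{"type":"number"},"only":{"type":"string"},"quiet":{"type":"boolean"},"lines":{"type":"string"}},"required":["offsets"],"additionalProperties":false}. offsets is one flat list of numbers that holds 1 to 8 rows one after another, with no inner brackets; each row has 4 numbers: dx, dy, dz in m, then a turn about the tool's z in rad; each row is the pose to reach, as a shift and turn from the pose commanded when the call began, along the tool's axes at that moment; what a row does not reach only later rows make up. A row lasts 1/12 s, in which the tool goes at most 0.0417 m and 0.125 rad, less where a joint would pass 70% of its speed; a pose out of reach is approached as far as the arm can. jaw is the finger opening in m, set as the call begins (left out keeps the last). The fingers move at their own pace and stop on an object; grip_force is the grip in N (left out, the last holds). Time passes only in rows, so rows that do not move let the fingers close. The tool returns the time, the measured TCP pose, the force, the opening and the grip force at its end. only (a regular expression) keeps the lines of the reply that match it, lines (a string "A,B") keeps lines A to B, and quiet returns only ok. Input that does not fit is refused with a message, and nothing moves.
- r.observe(): the state, without advancing time (a new reading comes with each control period).
- r.camera(name): name is "scene" or "side" or "wrist"; returns the picture (400x640x3 uint8, red, green, blue); there is no depth.
- r.get_calibration(name): a dict with "K" (3x3 intrinsics, pixels), "rvec" (rotation vector, rad) and "tvec" (3), from world to camera coordinates, as OpenCV has them. Camera axes: x right, y down, z forward; pixel columns grow to the right and rows downward; lengths in m; the calibration is good to about 2 mm. A picture is of the moment at which its call begins: read the wrist's pose just before it. get_calibration takes no time and is no camera call; for the wrist camera it gives the pose at the moment of the call.
- r.finish_job(): hands the job in; it is judged then, once.
Trained networks look in the newest picture that a camera, given by its name, has taken for a name from the list of things; names that differ only in an ending like _2 or _b are one class to them, and where a whole thing is asked for, a point or a joint stands for the part that bears it (a point fixed in the world has none). Each returns a list of dicts, best first, with "confidence" (0 to 1); they miss things now and then, are a little off and sometimes report something else, mostly with a low value. They report only what shows in the picture. A call takes as long as a camera call.
- r.recognise(camera, thing): "position" ([x, y, z] in m, in world coordinates, good to about 4 mm: the middle of the surface that is visible of it).
- r.tip_of(camera, thing): "position" ([x, y, z] in m, in world coordinates, good to about 4 mm: a listed point, or the origin of a listed thing).
The state is a dict: "t": time; "qpos": joint angles; "joint_velocities": joint speeds; "effort": joint torques, N m; "tool_pos": TCP position; "tcp_rot": TCP orientation; "contact_force": force on the tool from outside, world axes, zero at the start; "ft_torque": the same for the moment, N m; "gripper_width": finger opening in m; "grasp_force": force on a finger pad.
Only numpy, scipy, OpenCV 4.12 (cv2) and the standard library are available. Lean on these libraries where they do the work, as an engineer would, in place of code of your own. Each camera call takes 0.05 s, during which the arm holds its last target. There are 200 camera calls.

TASK

The neck blank lies across the low carving bench. Turn it so that it lies flat along the batten, one long side against it and the thick heel pointing out over the end of the bench beside the batten, far enough back that it rests there by itself; then slide it out along the batten until the pencil line across it is right over the edge of that end, so that the heel hangs clear for rasping. Out there it would tip, so keep it from tipping and finish while still holding it: flat on the bench, against the batten, line on the edge, nothing else propping it, and the other things on the table left alone.

Things in the scene. Friction and masses are not known exactly. Their poses are not given: they have to be found in the camera images.
- riser: Low carving bench of pale wood, fixed on the table: slab 400 (x) x 280 (y) mm, flat top at height 90 mm, on two runners 340 mm long in y. Origin: centre of its underside, on the table. +x points outward to the outer end (edge at x = 200 mm), z up. On its top a plywood batten, 10 mm high, spans x = 85 to 195, y = 62 to 92 mm; its guiding face, at y = 62, looks to -y.
- riser_edge (a point): Point on the top edge of the bench's outer end (bench x = +200, y = +34, height 90 mm): where the middle of the pencil line belongs. Axes as the bench's.
- neck: Loose neck blank, brown wood, 0.4 to 0.8 kg: shaft 340 (x) x 56 (y) x 26 mm (z); on its +x end a heel of three glued layers, each 18 mm thick and 56 wide, 90, 75 and 60 mm long, flush at the end (80 mm high in all). Origin: middle of the flat underside, below the line; +x to the heel, z up. Centre of mass at x = +41 mm. Starts on the bench, heel up, crosswise to the batten.
- neck_line (a point): Middle of the dark pencil line (4 mm wide) drawn straight across the blank at half its length, on the shaft's top, 26 mm above the underside.
- neck_heel (a point): Middle of the bottom edge of the blank's heel end, 170 mm from the line.
- sander: Bystander, loose: cork sanding block 100 x 55 x 34 mm lying on the bench near the side away from the batten. Origin: centre of its underside.
- bowl: Bystander, loose: clay bowl, 116 mm across, 48 mm high, on the table beyond the bench's outer end. Origin: centre of its underside.
- pegcup: Bystander, loose: white cup 66 mm across, 60 mm high with wooden tuning pegs sticking out to 97 mm, on the table by the bench's batten side. Origin: centre of its underside.
- rasp: Bystander, loose: rasp with wooden handle, 320 mm long, 30 mm high, on the table to the robot's right. Origin: under the middle of its length.
- brush: Bystander, loose: bench brush 170 x 50 x 42 mm with yellow bristles, on the table to the robot's left. Origin: centre of its underside.
- glue: Bystander, loose: white glue bottle 52 mm across, 135 mm high, on the table to the left, beyond the bench. Origin: centre of its underside.

How it is judged:
By the outcome, as a careful person would: the job done as asked, in the order asked, and still so for the second after the job is handed in, while the arm keeps its last pose, push and grip.
It also fails if it takes over 58 s, if anything falls off the work surface, if the arm or the gripper's body presses on something with over 40 N, if the wrist force passes 120 N, or if a joint passes its speed limit or range.

## Working session

There is one attempt and no reset: what is moved stays moved. The work goes in short steps, Python scripts to look and compute and a tool call to move; the robot and the scene stay as the last step left them, time stands still between calls to the robot, and variables do not carry over. Pictures are saved under pics/ and viewed, at most 10 in all, crops included, and the job is handed in when it is done.

```bash
mkdir -p pics
```

Create h.py:
```python
import numpy as np,cv2
from cell import r
from scipy.spatial.transform import Rotation as R
def save(c,n):
    im=r.camera(c); cv2.imwrite(f'pics/{n}.png',im[:,:,::-1]); return im
def cal(c):
    k=r.get_calibration(c); return np.array(k['K']),R.from_rotvec(np.ravel(k['rvec'])).as_matrix(),np.ravel(k['tvec'])
def proj(k,p):
    K,M,t=k; q=K@(M@np.array(p)+t); return q[:2]/q[2]
def onz(k,uv,z):
    K,M,t=k; d=M.T@np.linalg.inv(K)@np.array([*uv,1.]); o=-M.T@t; return o+d*(z-o[2])/d[2]
def st():
    o=r.observe(); q=o['tcp_rot']; print('t',o['t'],'p',np.round(o['tool_pos'],4),'F',np.round(o['contact_force'],1),'w',o['gripper_width'],'g',o['grasp_force']); print(np.round(R.from_quat([q[1],q[2],q[3],q[0]]).as_matrix(),3).tolist(), np.round(o['qpos'],2))
```

Run:
```python
from h import *
st(); print(r.hold_point_z)
for c in('scene','side'):
    save(c,c+'0')
    for n in('neck_line','neck_heel','riser_edge','riser','neck'):
        print(c,n,[(np.round(d['position'],3).tolist(),round(d['confidence'],2)) for d in r.tip_of(c,n)[:2]])
```

```text
t 0.0 p [0.1674 0.5496 0.2131] F [ 0.1 -0.2  0.2] w 0.09117736475278569 g 0.0
[[-0.957, 0.291, -0.001], [0.291, 0.957, -0.002], [0.0, -0.002, -1.0]] [ 1.26  0.32  1.57 -0.    1.26 -0.02]
0.0188
scene neck_line [([0.555, 0.148, 0.114], 0.73), ([0.55, 0.146, 0.094], 0.23)]
scene neck_heel [([0.715, 0.206, 0.092], 0.62), ([0.447, 0.486, -0.001], 0.27)]
scene riser_edge [([0.618, -0.121, 0.089], 0.92), ([0.612, -0.249, 0.001], 0.38)]
scene riser [([0.558, 0.069, -0.001], 0.58), ([0.465, -0.046, 0.096], 0.24)]
scene neck [([0.551, 0.144, 0.09], 0.97)]
side neck_line [([0.554, 0.151, 0.115], 0.91), ([0.617, -0.125, 0.093], 0.38)]
side neck_heel [([0.713, 0.208, 0.089], 0.81)]
side riser_edge [([0.616, -0.122, 0.093], 0.65)]
side riser [([0.558, 0.064, 0.003], 0.78)]
side neck [([0.555, 0.144, 0.089], 0.77)]
```

```bash
cd pics; python3 -c "
import cv2,numpy as np
a,b=cv2.imread('scene0.png'),cv2.imread('side0.png')
cv2.imwrite('both0.png',cv2.resize(np.vstack([a,b]),(480,600)))"
```

```text
(no output)
```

View pics/scene0.png

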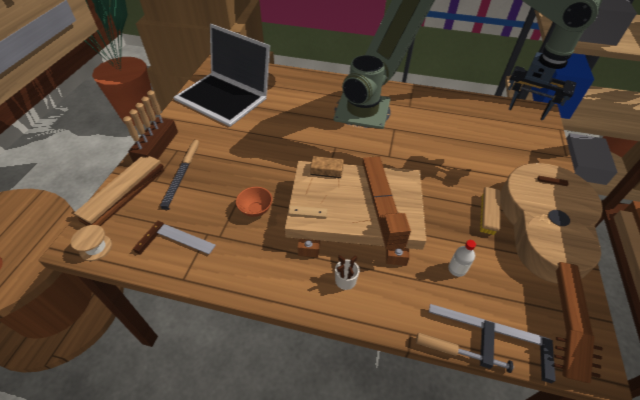

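View pics/side0.png

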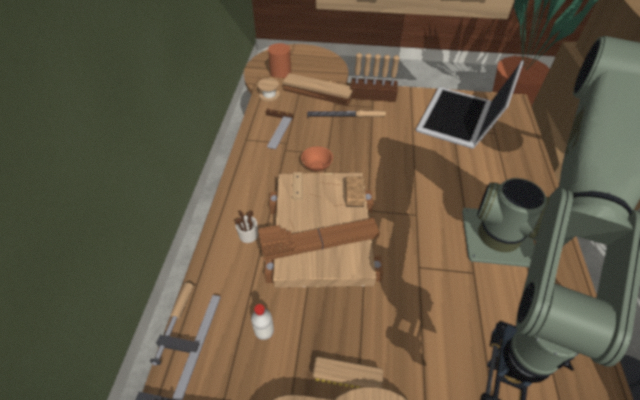

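The bench lies centre-left. In scene, the blank runs from (375,165) to its heel at (397,235), with the batten near (308,212) and the sander at (327,166). In side, the blank runs from (375,232) to its heel at (268,240), with the line at (320,238). The networks agree with this and between views (line z 0.114, heel and edge 0.09). I'll move over the neck.

>>> shift_gripper(offsets=[-0.03, -0.016, -0.01, -0.08, -0.06, -0.032, -0.02, -0.16, -0.095, -0.048, -0.03, -0.24, -0.13, -0.065, -0.04, -0.32, -0.16, -0.082, -0.04, -0.4, -0.19, -0.1, -0.04, -0.48, -0.22, -0.115, -0.04, -0.56, -0.25, -0.13, -0.04, -0.64])

```text
t: 1.27
tool_pos: [0.3698, 0.3514, 0.2543]
tcp_rot: [0.0, -0.173, 0.985, 0.0]
contact_force: [0.5, 0.2, -0.5]
gripper_width: 0.0909
grasp_force: 0.0
```

```bash
python3 -c "from h import *;st()"
```

```text
t 1.2667 p [0.3698 0.3514 0.2543] F [ 0.5  0.2 -0.5] w 0.09091485208714568 g 0.0
[[-0.94, -0.341, 0.001], [-0.341, 0.94, 0.001], [-0.001, 0.0, -1.0]] [ 0.74  0.19  1.64  0.    1.31 -1.18]
```

>>> shift_gripper(offsets=[-0.016, -0.032, 0, 0, -0.031, -0.063, 0, 0, -0.047, -0.095, 0, 0, -0.062, -0.126, 0, 0, -0.078, -0.158, 0, 0, -0.093, -0.19, 0, 0, -0.109, -0.221, 0, 0, -0.125, -0.253, 0, 0])

```text
t: 1.93
tool_pos: [0.5729, 0.1554, 0.2541]
tcp_rot: [0.0, -0.171, 0.985, 0.0]
contact_force: [0.2, 0.5, -0.2]
gripper_width: 0.0912
grasp_force: 0.0
```

Run:
```python
from h import *
st()
for c in('wrist','scene','side'):
    save(c,c+'1')
    for n in('neck_line','neck_heel','riser_edge','riser'):
        print(c,n,[(np.round(d['position'],3).tolist(),round(d['confidence'],2)) for d in r.tip_of(c,n)[:1]])
for n in('sander','pegcup','bowl'): print(n,[(np.round(d['position'],3).tolist(),round(d['confidence'],2)) for d in r.tip_of('side',n)[:1]])
```

```text
t 1.9333 p [0.5729 0.1554 0.2541] F [ 0.2  0.5 -0.2] w 0.09124765719008728 g 0.0
[[-0.941, -0.337, 0.0], [-0.337, 0.941, 0.0], [-0.0, 0.0, -1.0]] [ 0.25  0.33  1.45  0.    1.36 -1.67]
wrist neck_line [([0.554, 0.153, 0.117], 0.71)]
wrist neck_heel []
wrist riser_edge [([0.622, -0.119, 0.087], 0.58)]
wrist riser [([0.556, 0.073, -0.002], 0.66)]
scene neck_line [([0.553, 0.147, 0.115], 0.76)]
scene neck_heel [([0.715, 0.203, 0.09], 0.96)]
scene riser_edge [([0.619, -0.123, 0.09], 0.97)]
scene riser [([0.557, 0.07, -0.002], 0.69)]
side neck_line [([0.555, 0.15, 0.115], 0.86)]
side neck_heel [([0.717, 0.209, 0.09], 0.6)]
side riser_edge [([0.617, -0.124, 0.092], 0.85)]
side riser [([0.558, 0.065, 0.0], 0.64)]
sander [([0.468, -0.046, 0.092], 0.8)]
pegcup [([0.79, 0.086, -0.002], 0.68)]
bowl []
```

View pics/wrist1.png

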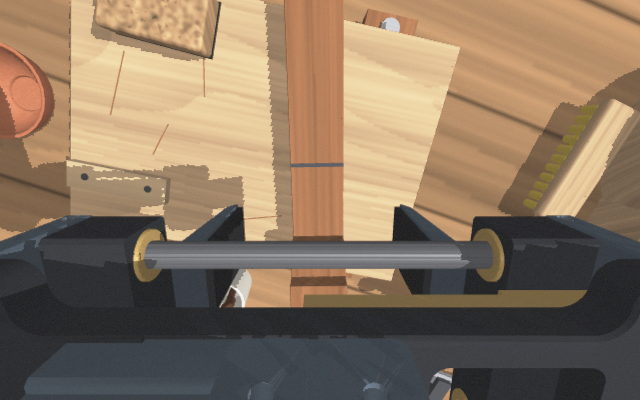

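The wrist picture shows the line at (291..344,164), the bench outer edge along column ~69, the batten at (68,160)–(170,178) with its guiding face up, and the sander at the top left, well clear. I'll compute positions from these pixels.

Run:
```python
from h import *
k=cal('wrist'); g=lambda uv,z: onz(k,uv,z)
for nm,pts,z in [('line',[(290.5,164.5),(344,164.5)],.116),('Redge',[(343.5,20),(344.5,235)],.116),('outer',[(70,5),(68,155)],.09),('inner',[(460,45),(415,205)],.09),('batten',[(68,160),(170,178)],.10)]:
    a,b=[g(p,z) for p in pts]; d=b-a
    print(nm,np.round(a,4),np.round(b,4),'ang',round(np.degrees(np.arctan2(d[1],d[0])),1),'len',round(np.hypot(*d[:2]),4),'mid',np.round((a+b)/2,4))
```

Run:
```python
import cv2
im=cv2.imread('pics/wrist1.png')
cv2.imwrite('pics/c1.png',cv2.resize(im[140:230,50:200],(750,450),interpolation=2))
```

```text
line [0.5618 0.1229 0.116 ] [0.5427 0.1761 0.116 ] ang 109.7 len 0.0565 mid [0.5522 0.1495 0.116 ]
Redge [0.4145 0.1265 0.116 ] [0.6169 0.2051 0.116 ] ang 21.2 len 0.2172 mid [0.5157 0.1658 0.116 ]
outer [ 0.4875 -0.1393  0.09  ] [ 0.6414 -0.1192  0.09  ] ang 7.4 len 0.1552 mid [ 0.5644 -0.1292  0.09  ]
inner [0.3875 0.2486 0.09  ] [0.5624 0.2762 0.09  ] ang 9.0 len 0.1771 mid [0.4749 0.2624 0.09  ]
batten [ 0.6429 -0.1108  0.1   ] [ 6.248e-01 -2.000e-04  1.000e-01] ang 99.3 len 0.1121 mid [ 0.6339 -0.0555  0.1   ]
```

View pics/c1.png

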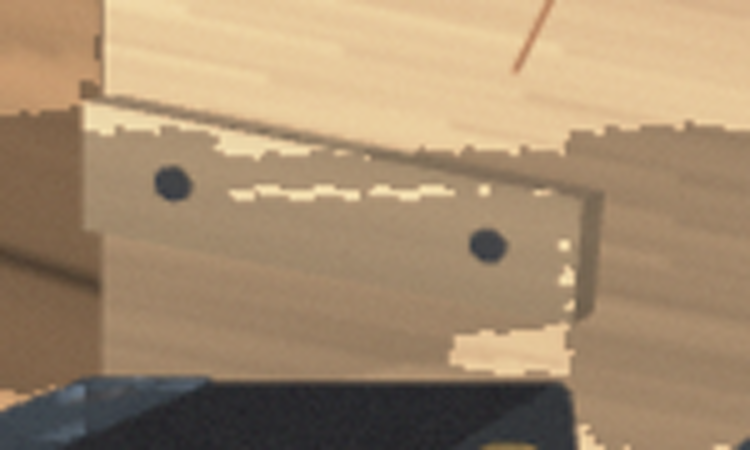

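>>> shift_gripper(offsets=[0, -0.001, 0.035, 0, 0, -0.001, 0.07, 0, 0, -0.001, 0.105, 0, 0, -0.001, 0.13, 0, 0, -0.001, 0.145, 0, 0, -0.001, 0.151, 0, 0, -0.001, 0.151, 0])

```text
t: 3.42
tool_pos: [0.5714, 0.1556, 0.1015]
tcp_rot: [-0.002, -0.171, 0.985, -0.0]
contact_force: [0.2, 0.0, 0.7]
gripper_width: 0.0912
grasp_force: 0.0
```

>>> shift_gripper(offsets=[0, 0, 0, 0, 0, 0, 0, 0, 0, 0, 0, 0, 0, 0, 0, 0, 0, 0, 0, 0, 0, 0, 0, 0, 0, 0, 0, 0, 0, 0, 0, 0], jaw=0.03, grip_force=50)

```text
t: 4.08
tool_pos: [0.573, 0.1551, 0.1037]
tcp_rot: [0.001, -0.172, 0.985, -0.001]
contact_force: [0.6, -4.0, 4.6]
gripper_width: 0.0556
grasp_force: 49.9
```

>>> shift_gripper(offsets=[0, 0, -0.01, 0, 0, 0, -0.02, 0, 0, 0, -0.03, 0, 0, 0, -0.04, 0, 0, 0, -0.05, 0, 0, 0, -0.05, 0], grip_force=60)

```text
t: 4.58
tool_pos: [0.5736, 0.1565, 0.1557]
tcp_rot: [0.002, -0.171, 0.985, 0.0]
contact_force: [-0.2, 0.7, -6.5]
gripper_width: 0.0555
grasp_force: 59.8
```

Run:
```python
from h import *
st()
for c in('scene','side'):
    save(c,c+'2')
    for n in('neck_line','neck_heel'):
        print(c,n,[(np.round(d['position'],3).tolist(),round(d['confidence'],2)) for d in r.tip_of(c,n)[:1]])
```

```text
t 4.5833 p [0.5736 0.1565 0.1557] F [-0.2  0.7 -6.5] w 0.0554624233609615 g 59.83684480190277
[[-0.941, -0.337, 0.005], [-0.337, 0.941, 0.002], [-0.005, -0.0, -1.0]] [ 0.25  0.39  1.61  0.    1.14 -1.67]
scene neck_line [([0.556, 0.149, 0.168], 0.68)]
scene neck_heel [([0.718, 0.208, 0.141], 0.95)]
side neck_line [([0.552, 0.153, 0.162], 0.75)]
side neck_heel [([0.713, 0.206, 0.138], 0.66)]
```

>>> shift_gripper(offsets=[0.002, -0.013, 0, 0.12, 0.005, -0.026, 0, 0.24, 0.008, -0.04, 0, 0.36, 0.011, -0.053, 0, 0.48, 0.014, -0.066, 0, 0.6, 0.017, -0.08, 0, 0.72, 0.02, -0.093, 0, 0.84, 0.022, -0.106, 0, 0.96])

```text
t: 5.55
tool_pos: [0.5869, 0.048, 0.1523]
tcp_rot: [-0.001, 0.306, 0.952, -0.0]
contact_force: [0.4, 0.3, -6.9]
gripper_width: 0.0554
grasp_force: 59.8
```

```bash
python3 -c "
from h import *;st()
o=r.observe();q=o['tcp_rot'];M=R.from_quat([q[1],q[2],q[3],q[0]]).as_matrix()
print(M.T@(np.array([.6046,-.0583,.1557])-o['tool_pos']), np.degrees(np.arctan2(M[1,0],M[0,0])))"
```

```text
t 5.55 p [0.5869 0.048  0.1523] F [ 0.4  0.3 -6.9] w 0.05539797843968918 g 59.826820492744446
[[-0.813, 0.583, -0.001], [0.583, 0.813, 0.0], [0.001, -0.001, -1.0]] [ 0.06  0.39  1.63  0.    1.13 -0.89]
[-0.07632373 -0.07608269 -0.00339755] 144.3659236459672
```

>>> shift_gripper(offsets=[-0.01, -0.01, 0, 0.11, -0.022, -0.022, 0, 0.22, -0.033, -0.033, 0, 0.33, -0.044, -0.044, 0, 0.44, -0.055, -0.055, 0, 0.55, -0.066, -0.066, 0, 0.67, -0.076, -0.076, 0, 0.8, -0.076, -0.076, 0, 0.804])

```text
t: 6.22
tool_pos: [0.6058, -0.0599, 0.1523]
tcp_rot: [0.0, 0.654, 0.756, -0.001]
contact_force: [0.0, 0.4, -6.4]
gripper_width: 0.0556
grasp_force: 59.8
```

Run:
```python
from h import *
st()
for c in('wrist','scene','side'):
    save(c,c+'3')
    for n in('neck_line','neck_heel','riser_edge','riser'):
        print(c,n,[(np.round(d['position'],3).tolist(),round(d['confidence'],2)) for d in r.tip_of(c,n)[:1]])
```

```text
t 6.2167 p [ 0.6058 -0.0599  0.1523] F [ 0.   0.4 -6.4] w 0.05556462006273221 g 59.83705401420593
[[-0.145, 0.989, -0.0], [0.989, 0.145, -0.001], [-0.001, -0.0, -1.0]] [-0.12  0.41  1.58 -0.    1.15 -0.26]
wrist neck_line [([0.602, -0.034, 0.162], 0.61)]
wrist neck_heel []
wrist riser_edge [([0.467, -0.044, 0.089], 0.41)]
wrist riser []
scene neck_line [([0.601, -0.039, 0.166], 0.91)]
scene neck_heel [([0.632, -0.201, 0.141], 0.86)]
scene riser_edge [([0.62, -0.118, 0.088], 0.64)]
scene riser [([0.557, 0.07, -0.002], 0.58)]
side neck_line [([0.599, -0.031, 0.166], 0.87)]
side neck_heel []
side riser_edge [([0.616, -0.123, 0.093], 0.98)]
side riser [([0.558, 0.064, -0.001], 0.95)]
```

View pics/wrist3.png

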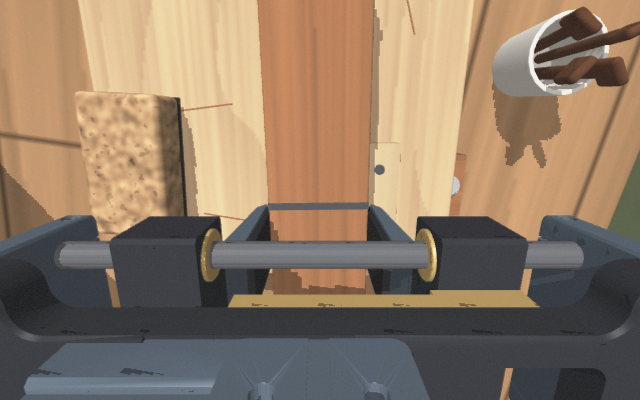

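The wrist picture shows the neck held straight, its line at row 207 (cols 268–368). The batten's inner end is just right of the neck at (372–400,142), the sander is at the left, and the bench's right edge runs from (472,0) to (450,200).

Run:
```python
from h import *
k=cal('wrist'); g=lambda uv,z: onz(k,uv,z)
for nm,pts,z in [('line',[(268,207),(368,207)],.1646),('neckR',[(376,5),(367,203)],.1646),('neckL',[(259,5),(268,203)],.1646),('benchR',[(471.5,5),(451.5,190)],.09),('benchL',[(80,2),(88,85)],.09),('batR',[(400,143),(399,165)],.1)]:
    a,b=[g(p,z) for p in pts]; d=b-a
    print(nm,np.round(a,4),np.round(b,4),'ang',round(np.degrees(np.arctan2(d[1],d[0])),1),'len',round(np.hypot(*d[:2]),4),'mid',np.round((a+b)/2,4))
im=cv2.imread('pics/wrist3.png'); cv2.imwrite('pics/c3.png',cv2.resize(im[110:225,340:490],(750,575),interpolation=2))
```

```text
line [ 0.5737 -0.0423  0.1646] [ 0.6295 -0.0338  0.1646] ang 8.7 len 0.0565 mid [ 0.6016 -0.038   0.1646]
neckR [0.6139 0.0666 0.1646] [ 0.6285 -0.0315  0.1646] ang -81.5 len 0.0992 mid [0.6212 0.0175 0.1646]
neckL [0.5582 0.0581 0.1646] [ 0.5735 -0.04    0.1646] ang -81.2 len 0.0992 mid [0.5658 0.0091 0.1646]
benchR [0.6898 0.1033 0.09  ] [ 0.7106 -0.0296  0.09  ] ang -81.1 len 0.1346 mid [0.7002 0.0369 0.09  ]
benchL [0.4161 0.0635 0.09  ] [0.4198 0.008  0.09  ] ang -86.2 len 0.0556 mid [0.4179 0.0357 0.09  ]
batR [0.6579 0.0016 0.1   ] [ 0.6608 -0.0149  0.1   ] ang -80.1 len 0.0167 mid [ 0.6594 -0.0066  0.1   ]
```

View pics/c3.png

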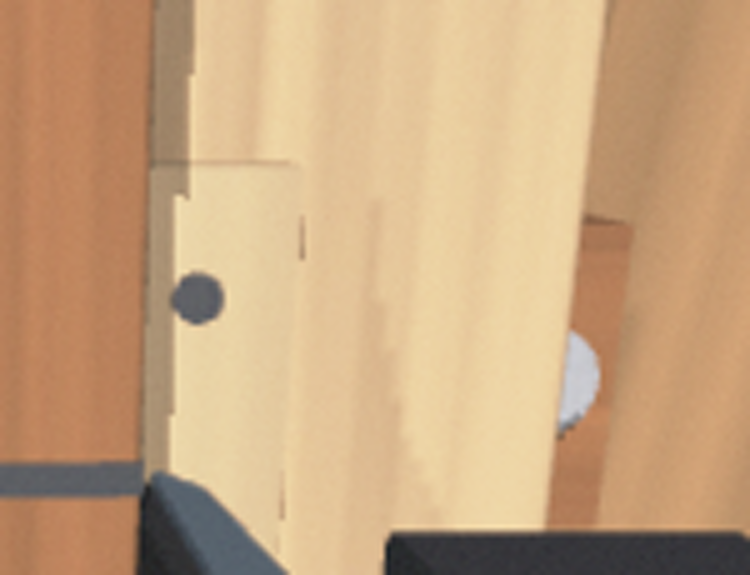

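>>> shift_gripper(offsets=[0, 0, 0.012, 0, 0, 0, 0.024, 0, 0, 0, 0.034, 0, 0, 0, 0.041, 0, 0, 0, 0.045, 0, 0, 0, 0.047, 0, 0, 0, 0.048, 0, 0, 0, 0.048, 0])

```text
t: 7.63
tool_pos: [0.6057, -0.0573, 0.1051]
tcp_rot: [0.0, 0.652, 0.758, 0.0]
contact_force: [0.1, 0.1, -7.3]
gripper_width: 0.0553
grasp_force: 59.8
```

>>> shift_gripper(offsets=[0, 0.001, 0, 0, 0, 0.002, 0, 0, 0, 0.003, 0, 0, 0, 0.003, 0, 0])

```text
t: 7.97
tool_pos: [0.6076, -0.0569, 0.1052]
tcp_rot: [-0.001, 0.652, 0.758, -0.001]
contact_force: [-3.7, 0.9, -4.6]
gripper_width: 0.0555
grasp_force: 59.8
```

>>> shift_gripper(offsets=[0, 0, 0.001, 0, 0, 0, 0.002, 0, 0, 0, 0.002, 0])

```text
t: 8.22
tool_pos: [0.6076, -0.0569, 0.1038]
tcp_rot: [-0.0, 0.652, 0.758, -0.001]
contact_force: [-4.8, -0.3, 1.1]
gripper_width: 0.0555
grasp_force: 59.8
```

>>> shift_gripper(offsets=[0, 0.001, 0, 0, 0, 0.001, 0, 0, 0, 0.001, 0, 0])

```text
t: 8.47
tool_pos: [0.6077, -0.0569, 0.1038]
tcp_rot: [-0.001, 0.652, 0.758, -0.001]
contact_force: [-7.7, -0.8, 1.4]
gripper_width: 0.0552
grasp_force: 59.8
```

>>> shift_gripper(offsets=[0, -0.002, 0, 0, 0, -0.003, 0, 0, 0, -0.003, 0, 0, 0, -0.003, 0, 0, 0, -0.003, 0, 0], jaw=0.08)

```text
t: 8.88
tool_pos: [0.6074, -0.0571, 0.1035]
tcp_rot: [0.001, 0.652, 0.759, 0.001]
contact_force: [0.6, 0.2, 0.2]
gripper_width: 0.079
grasp_force: 0.0
```

>>> shift_gripper(offsets=[0, 0, -0.02, 0, 0, 0, -0.045, 0, 0.02, 0, -0.07, 0, 0.04, 0, -0.08, 0, 0.06, 0, -0.08, 0, 0.08, 0, -0.08, 0, 0.08, 0, -0.08, 0])

```text
t: 9.47
tool_pos: [0.5943, 0.0251, 0.1835]
tcp_rot: [-0.0, 0.651, 0.759, 0.001]
contact_force: [0.7, 0.1, 0.2]
gripper_width: 0.0801
grasp_force: 0.0
```

Run:
```python
from h import *
st()
for c in('scene','side','scene','side'):
    save(c,c+'4')
    for n in('neck_line','neck_heel','riser_edge'):
        print(c,n,[(np.round(d['position'],4).tolist(),round(d['confidence'],2)) for d in r.tip_of(c,n)[:1]])
a=cv2.imread('pics/scene4.png')[140:260,220:440]; b=cv2.imread('pics/side4.png')[140:260,220:440]
cv2.imwrite('pics/c4.png',np.vstack([cv2.resize(x,(550,300),interpolation=2) for x in (a,b)]))
```

```text
t 9.4667 p [0.5943 0.0251 0.1835] F [0.7 0.1 0.2] w 0.08012685239417985 g 0.0
[[-0.153, 0.988, 0.001], [0.988, 0.153, 0.002], [0.002, 0.002, -1.0]] [ 0.02  0.37  1.57  0.    1.2  -0.13]
scene neck_line [([0.6046, -0.0404, 0.1157], 0.56)]
scene neck_heel [([0.6335, -0.2055, 0.0896], 0.93)]
scene riser_edge [([0.6186, -0.1237, 0.09], 0.66)]
side neck_line [([0.6017, -0.0336, 0.1128], 0.83)]
side neck_heel []
side riser_edge [([0.6171, -0.1256, 0.0946], 0.81)]
scene neck_line [([0.6039, -0.0408, 0.1132], 0.88)]
scene neck_heel [([0.6329, -0.2048, 0.0915], 0.96)]
scene riser_edge [([0.6184, -0.1235, 0.0859], 0.75)]
side neck_line [([0.605, -0.0322, 0.1136], 0.71)]
side neck_heel []
side riser_edge [([0.6801, 0.3929, 0.0009], 0.71)]
```

View pics/c4.png

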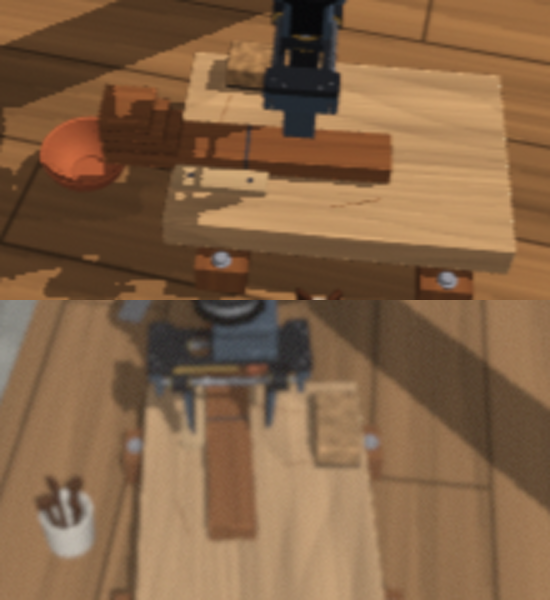

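The neck rests alone along the batten: line at crop (248,145), heel past the end, sander and cup untouched. I'll regrip 61 mm behind the line.

>>> shift_gripper(offsets=[0, 0.0005, 0.03, 0, 0, 0.0005, 0.055, 0, 0, 0.0005, 0.07, 0, 0, 0.0005, 0.077, 0, 0, 0.0005, 0.079, 0, 0, 0.0005, 0.079, 0])

```text
t: 10.77
tool_pos: [0.5952, 0.0221, 0.1041]
tcp_rot: [0.0, 0.652, 0.758, 0.0]
contact_force: [-0.1, -0.3, 0.0]
gripper_width: 0.0798
grasp_force: 0.0
```

>>> shift_gripper(offsets=[0, 0, 0, 0, 0, 0, 0, 0, 0, 0, 0, 0, 0, 0, 0, 0, 0, 0, 0, 0, 0, 0, 0, 0, 0, 0, 0, 0], jaw=0.03, grip_force=60)

```text
t: 11.35
tool_pos: [0.5953, 0.0221, 0.1048]
tcp_rot: [0.0, 0.652, 0.758, 0.0]
contact_force: [0.3, 0.4, 5.8]
gripper_width: 0.0551
grasp_force: 60.0
```

```bash
python3 -c "from h import *;st();o=r.observe();p=o['tool_pos'];print(p@[.1495,-.989,0],p@[.989,.1495,0],o['ft_torque'])"
```

```text
t 11.35 p [0.5953 0.0221 0.1048] F [0.3 0.4 5.8] w 0.055130983952961184 g 59.977120757102966
[[-0.151, 0.989, 0.001], [0.989, 0.151, 0.0], [-0.0, 0.001, -1.0]] [ 0.02  0.44  1.67  0.    1.03 -0.13]
0.0671448969079555 0.5920071722936713 [-0.05132515  0.32412594  0.13312108]
```

>>> shift_gripper(offsets=[0, 0.001, 0, 0, -0.006, 0.001, 0, 0, -0.012, 0.001, 0, 0, -0.018, 0.001, 0, 0, -0.024, 0.001, 0, 0, -0.03, 0.001, 0, 0, -0.036, 0.001, 0, 0, -0.042, 0.001, 0, 0])

```text
t: 12.02
tool_pos: [0.6016, -0.0161, 0.1048]
tcp_rot: [-0.002, 0.652, 0.758, 0.002]
contact_force: [-3.3, 10.5, 8.0]
gripper_width: 0.0555
grasp_force: 60.0
```

>>> shift_gripper(offsets=[-0.006, 0, 0, 0, -0.012, 0, 0, 0, -0.018, 0, 0, 0, -0.024, 0, 0, 0, -0.03, 0, 0, 0, -0.036, 0, 0, 0, -0.041, 0, 0, 0, -0.041, 0, 0, 0])

```text
t: 12.68
tool_pos: [0.608, -0.0571, 0.105]
tcp_rot: [-0.002, 0.653, 0.758, 0.002]
contact_force: [-2.3, 9.2, 7.8]
gripper_width: 0.0552
grasp_force: 60.0
```

Run:
```python
from h import *
o=r.observe();p=o['tool_pos'];print(p@[.1495,-.989,0],p@[.989,.1495,0],o['ft_torque'])
L=[];E=[]
for c in('scene','side','scene','side'):
    save(c,c+'5')
    for n in('neck_line','neck_heel','riser_edge'):
        print(c,n,[(np.round(d['position'],4).tolist(),round(d['confidence'],2),round(float(np.dot(d['position'],[.1495,-.989,0])),4)) for d in r.tip_of(c,n)[:1]])
a=cv2.imread('pics/scene5.png')[170:250,230:350]
cv2.imwrite('pics/c5.png',cv2.resize(a,(780,520),interpolation=2))
```

```text
0.14734818271102096 0.5928109140660969 [ 1.46828697  0.47596997 -0.07820792]
scene neck_line [([0.6178, -0.1182, 0.1178], 0.55, 0.2093)]
scene neck_heel [([0.6465, -0.2851, 0.0909], 0.96, 0.3786)]
scene riser_edge [([0.6177, -0.1208, 0.0867], 0.82, 0.2118)]
side neck_line [([0.6182, -0.1118, 0.1159], 0.57, 0.203)]
side neck_heel []
side riser_edge [([0.6179, -0.1207, 0.0945], 0.66, 0.2117)]
scene neck_line []
scene neck_heel [([0.6442, -0.2842, 0.0903], 0.82, 0.3774)]
scene riser_edge [([0.618, -0.1217, 0.0881], 0.97, 0.2128)]
side neck_line [([0.6156, -0.1131, 0.114], 0.95, 0.2039)]
side neck_heel []
side riser_edge [([0.6169, -0.1232, 0.0927], 0.61, 0.2141)]
```

View pics/c5.png

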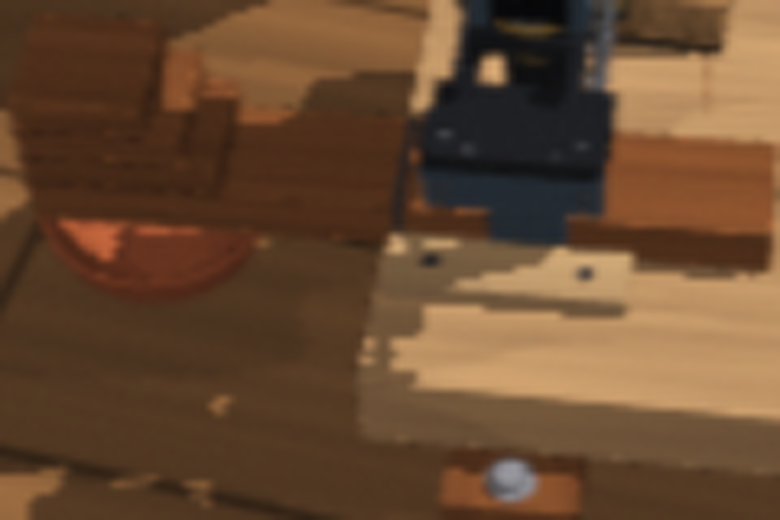

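The crop shows the line (410,120)–(397,225) just short of the bench's end edge, which passes through (430,0) and (362,385). The heel hangs clear of the bowl. I'll check from the scene pixels.

Run:
```python
from h import *
k=cal('scene'); u=np.array([.1495,-.989,0])
for uv,z in [((410,120),.116),((397,222),.116),((430,5),.09),((412,108),.09),((362,385),.09),((366,340),.09),((770,235),.116),((25,115),.170)]:
    p=onz(k,(uv[0]/6.5+229.5,uv[1]/6.5+169.5),z); print(uv,np.round(p,4),round(p@u,4),round(p@[.989,.1495,0],4))
im=cv2.imread('pics/scene5.png')
def foc(x0,x1,y):
    g=im[y,x0:x1].astype(int).sum(1); print(y,x0,g.tolist())
foc(285,300,192);foc(285,300,197);foc(285,300,200)
foc(288,303,172);foc(288,303,178);foc(282,294,222);foc(282,294,226)
```

```text
(410, 120) [ 0.5906 -0.1223  0.116 ] 0.2092 0.5659
(397, 222) [ 0.6511 -0.1105  0.116 ] 0.2066 0.6274
(430, 5) [ 0.4921 -0.1421  0.09  ] 0.2142 0.4654
(412, 108) [ 0.5608 -0.1312  0.09  ] 0.2136 0.535
(362, 385) [ 0.7235 -0.1061  0.09  ] 0.2131 0.6996
(366, 340) [ 0.6995 -0.1117  0.09  ] 0.215 0.6751
(770, 235) [0.6171 0.0533 0.116 ] 0.0395 0.6183
(25, 115) [ 0.6753 -0.2695  0.17  ] 0.3675 0.6276
192 285 [150, 151, 151, 150, 151, 151, 143, 123, 136, 112, 94, 98, 102, 105, 102]
197 285 [147, 150, 150, 149, 149, 142, 121, 124, 143, 155, 139, 126, 124, 125, 121]
200 285 [154, 155, 154, 155, 151, 130, 116, 139, 166, 199, 172, 136, 127, 126, 128]
172 288 [293, 294, 288, 272, 253, 235, 218, 232, 372, 434, 438, 429, 363, 230, 137]
178 288 [289, 290, 292, 295, 295, 299, 328, 412, 450, 454, 444, 379, 236, 108, 64]
222 282 [180, 179, 180, 212, 366, 342, 272, 274, 376, 425, 428, 429]
226 282 [180, 175, 175, 239, 277, 267, 259, 273, 376, 425, 428, 431]
```

>>> shift_gripper(offsets=[-0.002, 0, 0, 0, -0.004, 0, 0, 0, -0.006, 0, 0, 0, -0.006, 0, 0, 0, -0.006, 0, 0, 0])

```text
t: 13.9
tool_pos: [0.6088, -0.0619, 0.1051]
tcp_rot: [-0.002, 0.652, 0.758, 0.002]
contact_force: [-2.8, 10.5, 9.4]
gripper_width: 0.0554
grasp_force: 60.0
```

Run:
```python
from h import *
o=r.observe();p=o['tool_pos'];print(p@[.1495,-.989,0],p@[.989,.1495,0],o['ft_torque'])
u=np.array([.1495,-.989,0]); S={}
for i in range(4):
  for c in('scene','side'):
    save(c,c+'6')
    for n in('neck_line','neck_heel','riser_edge'):
        for d in r.tip_of(c,n)[:1]:
            if d['confidence']>.5: S.setdefault((c,n),[]).append(np.r_[d['position'],d['position']@u, np.dot(d['position'],[.989,.1495,0])])
for k_,v in S.items(): print(k_,len(v),np.round(np.mean(v,0),4))
k=cal('scene'); im=cv2.imread('pics/scene6.png')
for y in(192,197,200): print(y,im[y,283:300].astype(int).sum(1).tolist())
cv2.imwrite('pics/c6.png',np.vstack([cv2.resize(im[170:230,230:350],(600,300),interpolation=2),cv2.resize(cv2.imread('pics/side6.png')[140:260,240:480],(600,300),interpolation=2)]))
```

```text
0.15226719658855212 0.5928396400600875 [ 1.82012401  0.58804493 -0.04058469]
('scene', 'neck_line') 3 [ 0.6172 -0.1207  0.1158  0.2116  0.5924]
('scene', 'neck_heel') 4 [ 0.6827 -0.1952  0.0669  0.2951  0.646 ]
('scene', 'riser_edge') 4 [ 0.6167 -0.1216  0.0885  0.2125  0.5918]
('side', 'riser_edge') 4 [ 0.6165 -0.1224  0.0938  0.2133  0.5914]
('side', 'neck_line') 3 [0.6385 0.0532 0.0778 0.0428 0.6394]
192 [150, 148, 148, 152, 149, 150, 149, 130, 127, 107, 93, 96, 101, 99, 99, 105, 148]
197 [147, 147, 149, 149, 151, 146, 128, 114, 137, 155, 142, 127, 126, 127, 125, 125, 123]
200 [153, 153, 153, 155, 153, 141, 122, 137, 158, 197, 179, 140, 123, 124, 128, 129, 126]
```

View pics/c6.png

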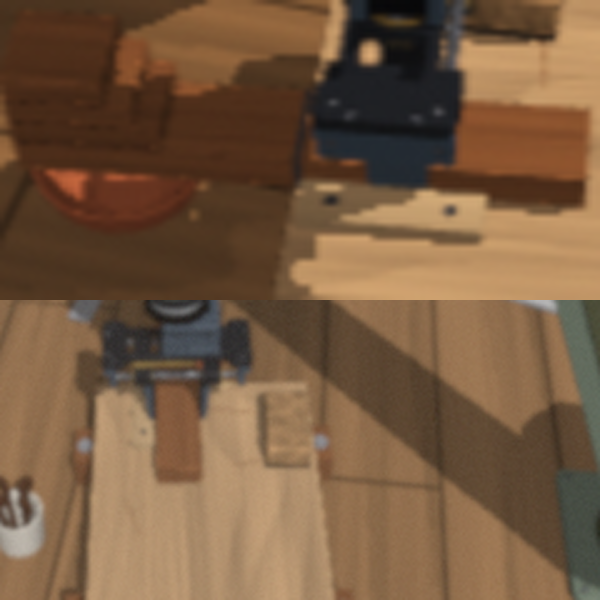

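>>> shift_gripper(offsets=[-0.001, 0, 0, 0, -0.0018, 0, 0, 0, -0.0018, 0, 0, 0, -0.0018, 0, 0, 0])

```text
t: 15.83
tool_pos: [0.609, -0.0634, 0.1051]
tcp_rot: [-0.003, 0.652, 0.758, 0.003]
contact_force: [-3.3, 11.2, 9.2]
gripper_width: 0.0554
grasp_force: 60.0
```

Run:
```python
from h import *
o=r.observe();p=o['tool_pos'];print(p@[.1495,-.989,0],p@[.989,.1495,0],o['ft_torque'])
u=np.array([.1495,-.989,0]); S={}
for i in range(5):
    save('scene','s7')
    for n in('neck_line','riser_edge','neck_heel'):
        for d in r.tip_of('scene',n)[:1]:
            if d['confidence']>.5: S.setdefault(n,[]).append(np.r_[d['position'],d['position']@u, np.dot(d['position'],[.989,.1495,0])])
for k_,v in S.items(): print(k_,len(v),np.round(np.median(v,0),4))
k=cal('scene'); im=cv2.imread('pics/s7.png')
for y in(190,193,195,197,199,200):
    g=im[y,284:296].astype(float).sum(1); i=284+int(np.argmin(g[:9])); a,b,c=g[i-285:i-282]; x=i+.5*(a-c)/(a-2*b+c)
    q=onz(k,(x,y),.116); print(y,round(x,2),np.round(q@u,4),round(q@[.989,.1495,0],3))
st()
```

```text
0.15375038154711904 0.59282143294123 [ 1.97056858  0.59535458 -0.05375281]
neck_line 5 [ 0.6173 -0.1234  0.1144  0.2141  0.5914]
riser_edge 5 [ 0.6173 -0.1217  0.0877  0.2126  0.5923]
neck_heel 5 [ 0.6459 -0.2917  0.0888  0.3848  0.5954]
190 289.5 0.2173 0.575
193 294.93 0.1995 0.585
195 300.5 0.1819 0.591
197 289.01 0.2148 0.603
199 288.91 0.214 0.61
200 288.72 0.214 0.614
t 16.8333 p [ 0.609  -0.0634  0.1051] F [-2.2 11.4  9.9] w 0.05548227684587438 g 59.97064411640167
[[-0.149, 0.989, -0.001], [0.989, 0.149, 0.007], [0.007, 0.0, -1.0]] [-0.13  0.46  1.63  0.01  1.05 -0.28]
```

```bash
python3 -c "
from cell import r
print(r.finish_job())"
```

```text
the job is handed in; nothing more can be done
None
```

I handed in the job at 17 s with the blank flat along the batten, the arm still gripping it and pressing it down; the pencil line measures within about 2 mm of the bench's end edge, the heel hangs clear, and I saw nothing else moved.

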